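# Sort the screw tins by weight

### The job

Two identical sealed metal tins with black lids stand on the workbench, and only the weight felt on lifting tells whether each is full of screws or empty. Stand every full one upright in the red tray and every empty one upright in the yellow tray; both may turn out to be the same. Leave the blue tin standing where it is.

Things in the scene. Friction and masses are not known exactly. Their poses are not given: they have to be found in the camera images.
- tin_a_center (a point): one of two identical round sealed tins, metal with a black lid and a pale paper band and lid disc, 58 mm across (60 mm over the lid), 80 mm tall, standing at least 100 mm (centre to centre) from any other tin. This point is its centre, 40 mm above its underside; z is its upright axis. Full of screws it weighs 0.52 to 0.72 kg (5 to 7 N), empty 0.12 kg (1.2 N); the contents cannot get out.
- tin_b_center (a point): the other of two identical round sealed tins, metal with a black lid and a pale paper band and lid disc, 58 mm across (60 mm over the lid), 80 mm tall, standing at least 100 mm (centre to centre) from any other tin. This point is its centre, 40 mm above its underside; z is its upright axis. Full of screws it weighs 0.52 to 0.72 kg (5 to 7 N), empty 0.12 kg (1.2 N); the contents cannot get out.
- red_tray: red plastic tray for full tins, fixed to the bench, outside 190 mm (its x) by 120 mm (its y), open on top; walls 5 mm thick and 25 mm high, floor 5 mm thick. Origin at the centre of its underside on the bench. Both tins fit in it side by side along its x (for example 42 mm either side of its centre).
- yellow_tray: yellow plastic tray for empty tins, fixed to the bench, outside 190 mm (its x) by 120 mm (its y), open on top; walls 5 mm thick and 25 mm high, floor 5 mm thick. Origin at the centre of its underside on the bench. Both tins fit in it side by side along its x (for example 42 mm either side of its centre).
- blue_tin_center (a point): a bystander: an all-blue painted tin of the same size (58 mm across, 80 mm tall) standing among the other two, at least 100 mm from them centre to centre; to be left alone. This point is its centre, 40 mm above the bench.
Things that resemble listed ones, but are neither listed nor needed, are in the scene too. Leave any orange or purple look-alike of the part that bears tin_a_center alone.

How it is judged:
By the outcome, as a careful person would: the job done as asked, in the order asked, and still so for the second after the job is handed in, with the robot touching nothing.
It also fails if it takes over 58 s, if anything falls off the work surface, if the arm or the gripper's body presses on something with over 40 N, if the wrist force passes 120 N, or if a joint passes its speed limit or range.

### The arm

A 7-joint arm with a two-finger parallel gripper is mounted at the origin on the work surface. World frame = base frame: x ahead of the robot, y to its left, z up, the work surface at z = 0. Lengths are in m, angles in rad, forces in N, time in s.
With the tool pointing down it reaches from about 0.4 to 0.85 m from the base axis. Payload 4.5 kg.
Tool frame: the origin (TCP) lies midway between the tips of the shut fingers; the grasp point (between the pads) lies 19 mm behind it; z points along the fingers, y is the line along which they close (so a half turn about z gives the same grasp; the last joint's range is limited). The gripper opens to 88 mm and grips with 3 to 60 N. Pads are 18 mm wide; open, the fingers measure 123 mm over their backs; the gripper's body (75 mm by 187 mm) begins 45 mm behind the grasp point.
Start: joints at [1.234, 0.689, -0.195, 1.565, 0.157, 0.902, -0.215], TCP at [0.227, -0.583, 0.212] pointing down, gripper open.
Joint ranges: [-3.01, 3.01], [-0.46, 2.08], [-1.47, 1.51], [0.13, 2.56], [-1, 4.14], [0.04, 2.09], [-2.66, 2.66]. Speed limits (rad/s): [2.57, 2.57, 3.14, 3.14, 3.14, 3.14, 3.14].

### API

Orientations are given as a unit quaternion [x, y, z, w].
In Python, from bench import * gives the robot as it stands. Calls block until the motion is done:
- movep(position, orientation): joint-space move of the TCP to a pose.
- move_straight(position, ori=None, rate=0.15, f_stop=None): straight line of the TCP; ori=None keeps the orientation; rate is the mean speed in m/s. With f_stop (N) it stops when the force on the tool has changed by that much, and returns True; else False.
- movej(angles): joint-space move.
- gripper_open() and clamp(grasp_force=None): open the fingers fully, or close them until they stop; grasp_force is the grip in N (None keeps the last).
- wait(seconds).
- ik(position, orientation): joint angles nearest the present ones, or None.
- snapshot(name): name is "scene" or "top" or "wrist"; returns a dict with "img" (400x640x3 uint8, red, green, blue), "fx", "fy", "cx", "cy" (pixels), "world_from_camera" (4x4, takes a point from camera to world coordinates). Camera axes: x right, y down, z forward; pixel columns grow to the right and rows downward; lengths in m; the calibration is good to about 2 mm. A picture is of the moment at which its call begins. There is no depth.
A pose or a line that the arm cannot do raises PlanningError and nothing moves.
- finish_job(): hands the job in; it is judged then, once.
Readings, each from a call of its own:
- get_clock(): time.
- get_joint_pos(): joint angles.
- get_qvel(): joint speeds.
- get_joint_efforts(): joint torques, N m.
- get_ee_pos(): TCP position.
- get_eef_rot(): TCP orientation.
- get_ft_force(): force on the tool from outside, world axes, zero at the start.
- get_torque(): the same for the moment, N m.
- get_finger_gap(): opening from 0.0 (shut) to 1.0 (fully open).
- get_grasp_force(): force on a finger pad.
Only numpy, scipy, OpenCV 4.12 (cv2) and the standard library are available. Lean on these libraries where they do the work, as an engineer would, in place of code of your own. Each camera call takes 0.05 s, during which the arm holds its last target. There are 200 camera calls.

## Working session

There is one attempt and no reset: what is moved stays moved. The work goes in short steps, each a Python script; the robot and the scene stay as the last script left them, time stands still between calls to the robot, and variables do not carry over. Pictures are saved under pics/ and viewed, at most 10 in all, crops included, and the job is handed in when it is done.

```bash
mkdir -p pics; ls; python3 - <<'E'
from bench import *
import cv2,numpy as np
for n in("top","scene"):
    s=snapshot(n); cv2.imwrite(f"pics/{n}0.png",s["img"][:,:,::-1]); print(n,s["fx"],s["fy"],s["cx"],s["cy"],np.round(s["world_from_camera"],3).tolist())
print(get_clock(),get_eef_rot(),get_ft_force())
E
```

```text
pics
top 367.8433815949384 367.8433815949384 325.95213302932723 197.51244414873167 [[-0.004, -0.981, 0.194, 0.41], [-1.0, 0.001, -0.017, 0.015], [0.016, -0.194, -0.981, 1.019], [0.0, 0.0, 0.0, 1.0]]
scene 415.4995090010386 415.4995090010386 324.32017094185125 198.64957436024736 [[-0.742, 0.419, -0.523, 1.069], [0.67, 0.479, -0.567, 0.513], [0.013, -0.771, -0.637, 0.628], [0.0, 0.0, 0.0, 1.0]]
0.1 [ 9.82860208e-01  1.84350577e-01 -2.31175052e-04 -7.89696290e-04] [-0.60131474 -0.24511595  0.82577557]
```

View pics/top0.png

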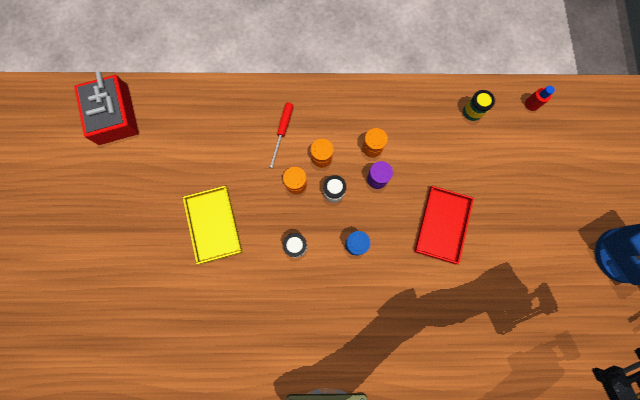

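View pics/scene0.png

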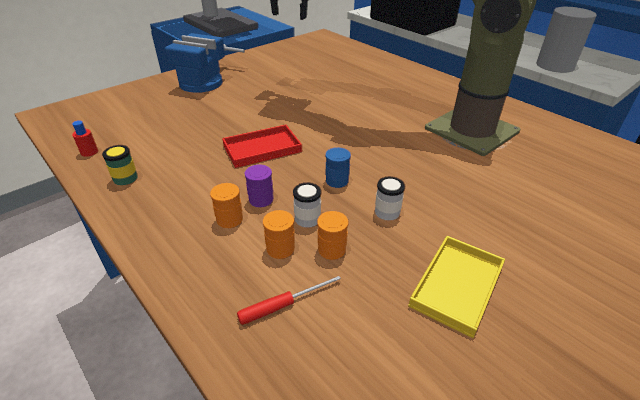

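The top view shows white-lidded tins at about (335,187) and (294,245). Blue is at (358,243), with orange at (322,152), (295,179) and (375,139), and purple at (380,174). The yellow tray is at (212,225) and the red one at (444,225). The scene view agrees with this. Next I'll turn these pixels into positions.

```bash
cat > h.py <<'E'
import cv2,numpy as np
from bench import *
def ray(s,uv,z):
    M=np.array(s["world_from_camera"]);d=M[:3,:3]@[(uv[0]-s["cx"])/s["fx"],(uv[1]-s["cy"])/s["fy"],1]
    return M[:3,3]+d*(z-M[2,3])/d[2]
def blobs(s,lo,hi,amin=60):
    hsv=cv2.cvtColor(s["img"],cv2.COLOR_RGB2HSV);m=cv2.inRange(hsv,np.array(lo),np.array(hi))
    cs,_=cv2.findContours(m,cv2.RETR_EXTERNAL,cv2.CHAIN_APPROX_NONE)
    return [c for c in cs if cv2.contourArea(c)>amin]
E
python3 - <<'E'
from h import *
s=snapshot("top")
for n,lo,hi,z in[("white",(0,0,190),(180,40,255),.08),("orange",(8,200,130),(16,255,255),.06),("purple",(130,80,50),(150,255,255),.06),("blue",(100,120,60),(115,255,255),.06)]:
    for c in blobs(s,lo,hi):
        (u,v),r=cv2.minEnclosingCircle(c)
        if 130<v<270 : print(n,round(u,1),round(v,1),round(r,1),cv2.contourArea(c),ray(s,(u,v),z).round(3))
for n,lo,hi in[("yellow",(22,150,100),(34,255,255)),("red",(0,190,90),(5,255,255))]:
    c=max(blobs(s,lo,hi,800),key=lambda c:cv2.contourArea(c) if 170<c[:,0,1].mean()<280 else 0)
    P=np.array([ray(s,p,.02)[:2] for p in c[:,0]]).astype(np.float32)
    print(n,cv2.minAreaRect(P),cv2.boxPoints(cv2.minAreaRect(P)).round(3).tolist())
E
```

```text
white 294.1 244.4 8.0 175.5 [0.475 0.08  0.08 ]
white 334.5 185.5 7.6 158.0 [ 0.628 -0.023  0.08 ]
orange 294.2 180.4 14.0 99.5 [0.647 0.084 0.06 ]
orange 319.8 153.7 14.0 76.0 [0.721 0.015 0.06 ]
purple 379.3 174.7 14.0 474.5 [ 0.662 -0.146  0.06 ]
blue 615.0 262.5 24.0 399.0 [ 0.427 -0.753  0.06 ]
blue 638.5 243.0 11.0 125.5 [ 0.477 -0.823  0.06 ]
blue 357.3 242.7 12.1 414.5 [ 0.48  -0.082  0.06 ]
yellow ((0.5350977182388306, 0.309525728225708), (0.19164569675922394, 0.12405118346214294), 15.347624778747559) [[0.4259999990463257, 0.3440000116825104], [0.45899999141693115, 0.2240000069141388], [0.6439999938011169, 0.2750000059604645], [0.6110000014305115, 0.39500001072883606]]
red ((0.5336227416992188, -0.32577842473983765), (0.1249321699142456, 0.19315239787101746), 73.1893310546875) [[0.4230000078678131, -0.3580000102519989], [0.6079999804496765, -0.414000004529953], [0.6439999938011169, -0.2939999997615814], [0.45899999141693115, -0.23800000548362732]]
```

```bash
cat >> h.py <<'E'
def quat(close_deg):   # tool down, fingers closing along this world angle; pick the half turn with least joint motion
    return [[np.cos(p/2),np.sin(p/2),0,0] for p in np.radians([close_deg+90,close_deg-90])]
def go(p,deg):
    q0=np.array(get_joint_pos());best=None
    for q in quat(deg):
        j=ik(p,q)
        if j is not None:
            c=np.abs(np.array(j)-q0).max()
            if best is None or c<best[0]: best=(c,j,q)
    print("go",np.round(p,3),deg,"cost",round(best[0],2)); movep(p,best[2])
def fz(n=5):
    v=[]
    for _ in range(n): v.append(get_ft_force()[2]); wait(.04)
    return np.mean(v)
def pick(x,y,deg):
    go([x,y,.20],deg); wait(.2); f0=fz()
    hit=move_straight([x,y,.032],rate=.15,f_stop=15); print("hit",hit)
    clamp(45); print("gap",get_finger_gap(),"grip",get_grasp_force())
    move_straight([x,y,.20],rate=.15); wait(.3); w=f0-fz()
    print("weight",w,"gap",get_finger_gap(),"t",get_clock()); return w
E
python3 - <<'E'
from h import *
s=snapshot("scene")
for c in blobs(s,(0,0,190),(180,40,255),100):
    (u,v),r=cv2.minEnclosingCircle(c); p=ray(s,(u,v),.08)
    if 250<u<450 and 150<v<230: print("scene",round(u),round(v),p.round(3))
w=pick(.475,.080,90)
s=snapshot("wrist"); cv2.imwrite("pics/w1.png",s["img"][:,:,::-1])
E
```

```text
scene 306 190 [ 0.628 -0.022  0.08 ]
scene 391 184 [0.475 0.082 0.08 ]
go [0.475 0.08  0.2  ] 90 cost 0.95
hit False
gap 0.656241386755976 grip 45.176574424985425
weight 1.1516384872983798 gap 0.6527570424811193 t 6.7333
```

Weight is 1.15 N, so this tin is empty and goes in the yellow tray. Then I'll lift the other one.

```bash
cat >> h.py <<'E'
TR={"yellow":((.535,.3095),15.35),"red":((.534,-.326),-16.8)}
def place(tray,off):
    (cx,cy),a=TR[tray];x=cx+off*np.cos(np.radians(a));y=cy+off*np.sin(np.radians(a))
    go([x,y,.20],a+90)
    move_straight([x,y,.06],rate=.15)
    print("contact",move_straight([x,y,.034],rate=.04,f_stop=4),get_ee_pos())
    gripper_open(); wait(.2); move_straight([x,y,.20],rate=.15); print("t",get_clock())
E
python3 - <<'E'
from h import *
place("yellow",-.042)
w=pick(.628,-.022,-10)
E
```

```text
go [0.494 0.298 0.2  ] 105.35 cost 0.41
contact True [0.49432763 0.29835944 0.03707702]
t 11.3583
go [ 0.628 -0.022  0.2  ] -10 cost 1.08
hit False
gap 0.6365252599172776 grip 44.94034347342222
weight 1.3113027703033344 gap 0.6347777649965769 t 16.7
```

```bash
python3 - <<'E'
from h import *
print(get_ft_force(),get_grasp_force(),get_finger_gap())
s=snapshot("scene"); cv2.imwrite("pics/s2.png",s["img"][:,:,::-1])
E
```

```text
[ 0.33537054  0.17857249 -1.08053323] 44.942771066543514 0.6347777649965769
```

View pics/s2.png

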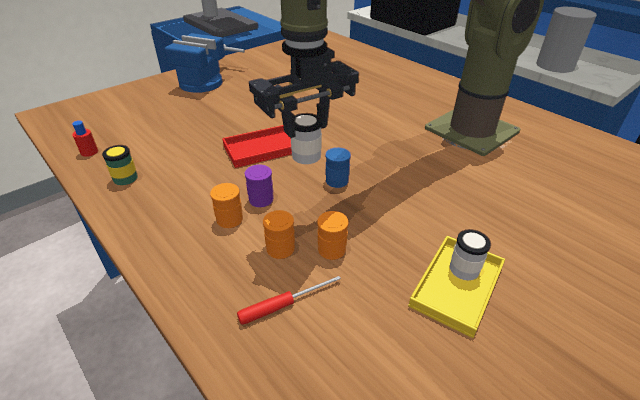

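The second tin hangs clear in the gripper at about (305,140), and the first stands in the yellow tray at about (470,255). Both are empty, so the second goes in the yellow tray too.

```bash
python3 - <<'E'
from h import *
place("yellow",.042); go([.5,.05,.3],90)
s=snapshot("scene"); cv2.imwrite("pics/s3.png",s["img"][:,:,::-1])
E
```

```text
go [0.576 0.321 0.2  ] 105.35 cost 1.19
contact True [0.57537799 0.32037613 0.03704961]
t 21.775
go [0.5  0.05 0.3 ] 90 cost 0.58
```

View pics/s3.png

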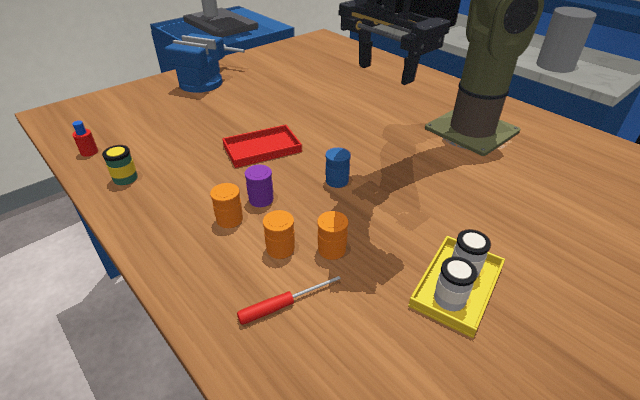

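Both tins stand upright in the yellow tray, at about (470,248) and (456,282). The blue, orange and purple tins have not moved.

```bash
python3 -c "
from bench import *
print(finish_job())"
```

```text
the job is handed in; nothing more can be done
None
```

Both tins were empty (about 1.2 N and 1.3 N on lifting) and now stand upright in the yellow tray; the blue tin and the look-alikes were left alone, and the job is handed in.

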